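# Snap a controller board onto its locking supports

## Task

Take the circuit board with the heat sink from the mat, set it on the four white locking supports in the open aluminium case with its metal sockets towards the notch in the case wall, and press it down gently beside the posts until every one of them has clicked through and the board sits fully home. Do not force the board, let go of it at the end, and leave the other things on the bench where they are.

Things in the scene. Friction and masses are not known exactly. Their poses are not given: they have to be found in the camera images.
- case: Open bottom half of an aluminium instrument case, fixed: 170 mm along its x, 220 mm along its y (y from -85 to +135 mm), walls 38 mm high. Origin on the bench, below the middle of the four posts; z up. Its -y end wall has a notch 64 mm wide for the board's sockets; at the +y end stands a steel supply module 128 x 36 mm, 37 mm high over the bench. The board goes in with its +y along the case's +y.
- board: Dark green circuit board, loose on a 3 mm mat: 104 mm (x) x 134 mm (y), 2.4 mm thick, about 180 g, a 7 mm hole near each corner. Origin at the middle of its underside, z up. At its -y edge two metal sockets up to 13 mm high, at its +y edge a black terminal block 12 mm high, near (-3, +38) mm two capacitors 13 mm high. Bare, to press on: the long-edge strips |x| 19 to 52 mm, |y| to 50 mm.
- sink_top (a point): Middle of the top of the finned aluminium heat sink in the middle of the board: 36 x 36 mm, standing 24 mm above the board's top (this point is 26.4 mm above the underside). Grip the board by it, across its x faces, beside which the board is bare.
- post_a (a point): Foot of locking support a, at (-44, +57) mm in the case's x, y, on the case's floor 7 mm above the bench. The four white nylon supports stand on a dark steel plate that the fitter fixes at any depth in slotted brackets: their flat 11 mm shoulders, on which the seated board's underside lies, are all at one height, 24 to 34 mm above the bench. That height is not reported: feel for it.
- post_b (a point): Foot of support b, at (-44, -57) mm in the case's x, y. Above its shoulder each support has a 5.4 mm pin, its point 12.4 mm up, and on its x sides two sprung barbs, 10.4 mm wide over their lips (3.4 mm up), that taper towards the point. The tapers centre a hole within some 2 mm. A board laid on the posts hangs on the tapers, well above the shoulders.
- post_c (a point): Foot of support c, at (+44, -57) mm in the case's x, y. Some 8 to 13 N pressed on the bare strip beside a post drives that corner down and squeezes its barbs through the hole; a neighbouring corner may go down with it, the far ones rise, up to 4 mm. Resistance falls as the lips enter, but the barbs spring out over the board only when the corner is hard down on its shoulder, where the force rises steeply.
- post_d (a point): Foot of support d, at (+44, +57) mm in the case's x, y. Clicked through, the board has 1 mm of play and cannot be lifted off. A shove bends the board: the contact forces between it and the case, the barbs' sideways squeeze included, must stay under 45 N in all. Coming down at 10 mm/s and stopping at 14 to 16 N, one corner after another, is safe; forcing all four posts through at once is hardly so.
- barb_a (a joint): Outer barb of support a, how far it is pushed in (m); the inner one works alike. 0: sprung out, as before the board is on and again, clear above the board, once clicked; 0.001 to 0.003 while squeezed in the hole.
- barb_b (a joint): Outer barb of support b, how far it is pushed in (m); the inner one works alike. 0: sprung out, as before the board is on and again, clear above the board, once clicked; 0.001 to 0.003 while squeezed in the hole.
- barb_c (a joint): Outer barb of support c, how far it is pushed in (m); the inner one works alike. 0: sprung out, as before the board is on and again, clear above the board, once clicked; 0.001 to 0.003 while squeezed in the hole.
- barb_d (a joint): Outer barb of support d, how far it is pushed in (m); the inner one works alike. 0: sprung out, as before the board is on and again, clear above the board, once clicked; 0.001 to 0.003 while squeezed in the hole.
- hole_a (a point): Middle, on the underside, of the board's 7 mm hole at (-44, +57) mm in the board's x, y; it belongs on post_a.
- hole_b (a point): Middle, on the underside, of the board's 7 mm hole at (-44, -57) mm in the board's x, y; it belongs on post_b.
- hole_c (a point): Middle, on the underside, of the board's 7 mm hole at (+44, -57) mm in the board's x, y; it belongs on post_c.
- hole_d (a point): Middle, on the underside, of the board's 7 mm hole at (+44, +57) mm in the board's x, y; it belongs on post_d.
- screwdriver: A 190 mm screwdriver, black handle; leave it alone.
- spare_board: A bare sensor board 50 x 70 mm with a black pin header; not the one to fit; leave it alone.
- multimeter: A black hand multimeter 150 x 78 x 36 mm; leave it alone.
- tape_roll: A roll of tan tape, 84 mm across; leave it alone.
- caliper: A steel and black calliper 210 mm long; leave it alone.
- carton: A small cardboard carton 110 x 75 x 50 mm; leave it alone.
- camera: A black photo camera 130 mm wide with a lens; leave it alone.
- marker: A white marker pen, 136 mm long; leave it alone.
Mind the look-alikes: they are no part of the job. What is shaped like the board but blue is not meant.

How it is judged:
At the end, for the whole second after the job is handed in: Each hole over its own post (within 4 mm), the board down among the shoulders (underside 23 to 35 mm above the bench at every hole), the barbs sprung out (within 0.5 mm) and none of the eight bearing on the board any more; the board at rest (under 10 mm/s) and released (horizontal distance between hole_a and post_a below 0.004 m and value of joint each of barb_a, barb_b, barb_c, barb_d below 0.0005 m and contact force between board and barb_a_c0 below 0.1 N and contact force between board and barb_a2_c0 below 0.1 N and z of hole_a in the frame of case between 0.023 and 0.035 m and horizontal distance between hole_b and post_b below 0.004 m and contact force between board and barb_b_c0 below 0.1 N and contact force between board and barb_b2_c0 below 0.1 N and z of hole_b in the frame of case between 0.023 and 0.035 m and horizontal distance between hole_c and post_c below 0.004 m and contact force between board and barb_c_c0 below 0.1 N and contact force between board and barb_c2_c0 below 0.1 N and z of hole_c in the frame of case between 0.023 and 0.035 m and horizontal distance between hole_d and post_d below 0.004 m and contact force between board and barb_d_c0 below 0.1 N and contact force between board and barb_d2_c0 below 0.1 N and z of hole_d in the frame of case between 0.023 and 0.035 m and linear speed of board below 0.01 m/s); the robot touches nothing.
It fails at once if the board is forced: over 45 N in all between the board and the case (contact force between board and case above 45 N).
It fails at once if another thing on the bench is shifted by more than 30 mm (distance of any of screwdriver, spare_board, multimeter, tape_roll, caliper, carton, camera, marker from where it was at the start of the episode above 0.03 m).
It also fails if it takes over 67 s, if anything falls off the work surface, if the arm or the gripper's body presses on something with over 40 N, if the wrist force passes 120 N, or if a joint passes its speed limit or range.

## Robot

A 6-joint arm with a two-finger parallel gripper is mounted at the origin on the work surface. World frame = base frame: x ahead of the robot, y to its left, z up, the work surface at z = 0. Lengths are in m, angles in rad, forces in N, time in s.
With the tool pointing down it reaches from about 0.375 to 0.9 m from the base axis. Payload 3.1 kg.
Tool frame: the origin (TCP) lies between the finger pads; the fingertips stand robot.tip_extent ahead of it and the grasp point (between the pads) lies 3 mm ahead of it (robot.tip_extent is the distance from the TCP to the fingertips, in m); z points along the fingers, x is the direction in which the jaws open and shut, and the axes are right-handed (so a half turn about z gives the same grasp; the last joint's range is limited). The gripper opens to 87 mm and grips with 3 to 60 N. Pads are 19 mm wide; open, the fingers measure 117 mm over their backs; the gripper's body (75 mm by 190 mm) begins 51 mm behind the grasp point.
Start: joints at [1.065, 0.527, 1.433, -0, 1.181, -0.178], TCP at [0.201, 0.592, 0.245] pointing down, gripper open.
Joint ranges: [-3.08, 3.08], [-0.75, 2.2], [0.22, 2.44], [-1.43, 4.57], [0, 2.65], [-2.85, 2.85]. Speed limits (rad/s): [2.79, 2.79, 3.14, 3.14, 3.14, 3.14].

## Interface

Orientations are given as a unit quaternion [x, y, z, w].
In Python, from rig import robot, cams gives the robot as it stands.
- The arm moves only by the tool carry_out, never from a script. Its argument "steps" is a list of rows, each a list of 3 entries, a list of its own where there are three numbers: the shift along the world's x, y, z in cm, then the turn about the world's z in degrees, then the closure, from 0 (fully open) to 1 (shut). In form: [[[dx, dy, dz], spin, fingers], ...]. A call has 1 to 10 rows; each row shifts and turns the pose as measured when the row begins; what a row does not reach is not made up. A row lasts 1/10 s, in which the tool goes at most 50 mm and 8.59 degrees, less where a joint would pass 70% of its speed; a pose out of reach is approached as far as the arm can. A call with a gripper value outside its range is refused whole. The fingers move at their own pace and stop on an object; "squeeze" is the grip in N (left out, the last holds). Time passes only in rows, so rows that do not move let the fingers close. It gives the time, the measured TCP pose, the force and the opening at its end, in the units of the state.
- robot.get_obs(): the state, without advancing time (a new reading comes with each control period).
- cams.camera(name): name is "scene" or "top"; returns a dict with "pixels" (384x512x3 uint8, red, green, blue), "fx", "fy", "cx", "cy" (pixels), "k1" (the pictures are not rectified: a ray, as slopes to the right and down, at radius r is drawn at 1 + k1 r^2 times it, then the intrinsics apply), "eye" and "rotation" of the camera in the world. Camera axes: x right, y up, looking along -z (the intrinsics and any distortion apply to the point x, -y, -z); pixel columns grow to the right and rows downward; lengths in m; the calibration is good to about 2 mm. A picture is of the moment at which its call begins. There is no depth.
- robot.hand_in(): hands the job in, once; it reports no verdict.
The state is a dict: "time": time; "q": joint angles; "joint_velocities": joint speeds; "joint_torque": joint torques, N m; "position": TCP position; "tool_rot": TCP orientation; "ft_force": force on the tool from outside, world axes, zero at the start; "moment": the same for the moment, N m; "grip_width": finger opening in m.
Only numpy, scipy, OpenCV 4.12 (cv2) and the standard library are available. Lean on these libraries where they do the work, as an engineer would, in place of code of your own. Each camera call takes 0.05 s, during which the arm holds its last target. There are 200 camera calls.

## Working session

There is one attempt and no reset: what is moved stays moved. The work goes in short steps, Python scripts to look and compute and a tool call to move; the robot and the scene stay as the last step left them, time stands still between calls to the robot, and variables do not carry over. Pictures are saved under pics/ and viewed, about 8 in all and at most 12, crops included, and the job is handed in when it is done.

Besides the shell and the picture viewer there is one more tool, called after "Call:" as a command line: name --argument value ..., lists and objects as JSON in quotes. carry_out: Moves the arm, as the interface text tells. Its arguments: {"type":"object","properties":{"steps":{"type":"array"},"squeeze":{"type":"number"}},"required":["steps"]}

```bash
mkdir -p pics; ls
python3 - <<'E'
from rig import robot,cams
import cv2
print(robot.tip_extent, robot.get_obs())
for n in("top","scene"):
    c=cams.camera(n); print(n,{k:v for k,v in c.items() if k!="pixels"})
    cv2.imwrite(f"pics/{n}0.png",cv2.resize(c["pixels"][:,:,::-1],(800,600),interpolation=cv2.INTER_CUBIC))
    cv2.imwrite(f"pics/{n}0_raw.png",c["pixels"][:,:,::-1])
E
```

```text
pics
0.022 {'time': 0.0, 'q': array([ 1.06550396e+00,  5.28474972e-01,  1.43390541e+00, -1.12160310e-05,
        1.18139185e+00, -1.78515501e-01]), 'joint_velocities': array([ 0.00158475,  0.00021853, -0.00074629,  0.0010524 , -0.00018149,
       -0.00035113]), 'joint_torque': array([-1.00529174e-03, -4.40037847e+01, -1.76592064e+01,  6.31769956e-02,
        5.82509895e-02, -1.90761830e-04]), 'position': array([0.20026577, 0.59131981, 0.24356519]), 'tool_rot': array([ 8.12707364e-01,  5.82671050e-01, -9.82136732e-04,  4.72311463e-04]), 'ft_force': array([-0.25745429, -0.47202785,  0.54137457]), 'moment': array([0.00473141, 0.00106398, 0.04575262]), 'grip_width': 0.08706488527842714}
top {'fx': 354.1067574443387, 'fy': 354.1067574443387, 'cx': 259.12655780439684, 'cy': 192.8262825442147, 'k1': -0.07942140729289686, 'eye': array([0.47458502, 0.01730899, 1.12838226]), 'rotation': array([ 0.02635553, -0.03270804, -0.69695674,  0.71588188])}
scene {'fx': 375.4779463997482, 'fy': 375.4779463997482, 'cx': 257.1050751399898, 'cy': 193.47926729486073, 'k1': -0.04160353845546606, 'eye': array([ 1.49594133, -0.17794408,  0.70106038]), 'rotation': array([0.36411199, 0.30178389, 0.56958581, 0.67225066])}
```

View pics/top0.png

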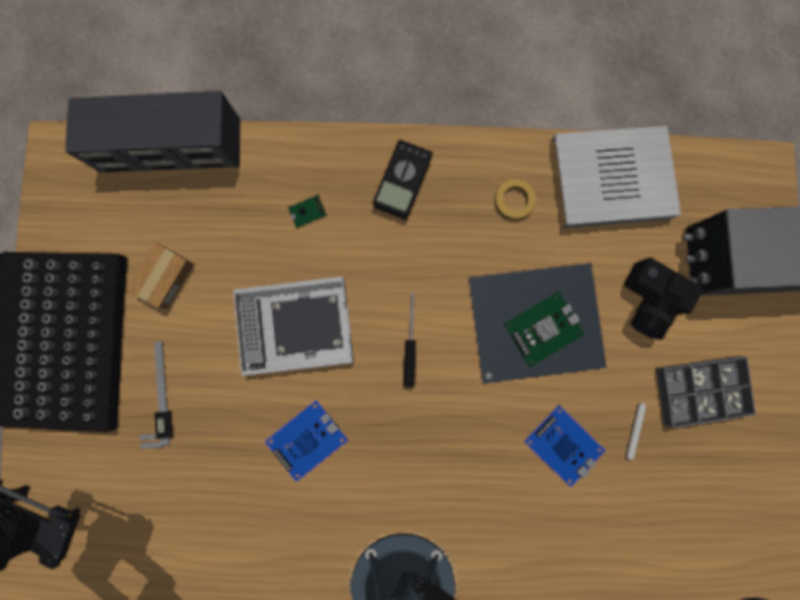

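View pics/scene0.png

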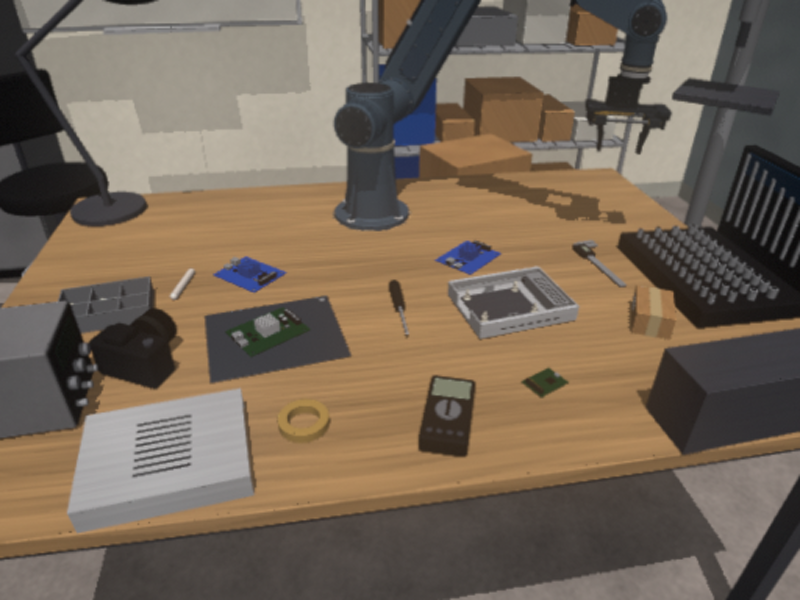

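Top picture (800 px scale): the wanted thing is the green board with heat sink on the mat at about (545,328). Look-alikes are the blue boards at (307,440) and (565,445) and the small green spare board at (308,211). The case is at (294,326), with the supply module at its left and its notch at the right. I'll check with close crops.

```bash
cat > h.py <<'E'
import numpy as np, cv2
from scipy.spatial.transform import Rotation as R
def proj(c,P):
    p=(np.atleast_2d(P)-c["eye"])@R.from_quat(c["rotation"]).as_matrix()
    s=np.c_[p[:,0]/-p[:,2],-p[:,1]/-p[:,2]]; s=s*(1+c["k1"]*(s**2).sum(1,keepdims=True))
    return s*[c["fx"],c["fy"]]+[c["cx"],c["cy"]]
def back(c,px,z):
    d=(np.atleast_2d(px)-[c["cx"],c["cy"]])/[c["fx"],c["fy"]]; s=d.copy()
    for _ in range(20): s=d/(1+c["k1"]*(s**2).sum(1,keepdims=True))
    r=np.c_[s[:,0],-s[:,1],-np.ones(len(s))]@R.from_quat(c["rotation"]).as_matrix().T
    return c["eye"]+r*((z-c["eye"][2])/r[:,2])[:,None]
def pose(x,y,a,z,L):  # local pts (m) -> world
    L=np.atleast_2d(L).astype(float); ca,sa=np.cos(a),np.sin(a)
    return np.c_[x+ca*L[:,0]-sa*L[:,1],y+sa*L[:,0]+ca*L[:,1],z+L[:,2]]
def crop(c,u0,v0,w,h,k):
    return cv2.resize(c["pixels"][v0:v0+h,u0:u0+w,::-1],None,fx=k,fy=k,interpolation=cv2.INTER_CUBIC)
E
python3 - <<'E'
from rig import cams
from h import *
c=cams.camera("top"); np.save("pics/top.npy",c,allow_pickle=True)
s=cams.camera("scene"); np.save("pics/scene.npy",s,allow_pickle=True)
a=crop(c,145,172,85,72,4.7);b=crop(c,315,180,80,72,4.7)
cc=crop(s,280,165,95,55,4.2);d=crop(s,130,185,95,55,4.2)
print(a.shape,b.shape,cc.shape)
h1=np.hstack([a,b]);h2=np.hstack([cc,d]);w=800
im=np.zeros((h1.shape[0]+h2.shape[0],800,3),np.uint8)
im[:h1.shape[0],:h1.shape[1]]=h1; im[h1.shape[0]:,:h2.shape[1]]=h2[:,:800]
cv2.imwrite("pics/crop1.png",im)
E
```

```text
(338, 400, 3) (338, 376, 3) (231, 399, 3)
```

View pics/crop1.png

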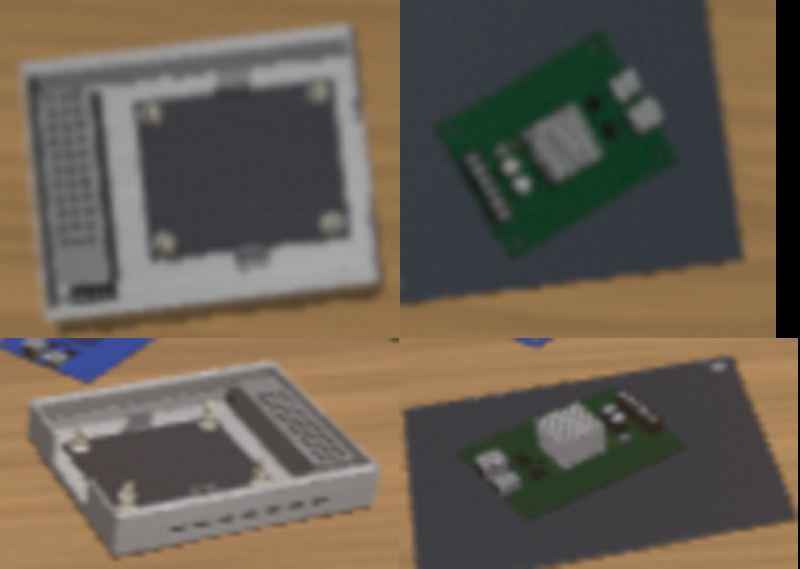

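The crop confirms the choice: green board with grey heat sink, sockets at right and terminal block at left. All four post tips are visible in both views. Next I'll fit poses to both cameras.

```bash
cat > fit.py <<'E'
from h import *
from scipy.optimize import least_squares
t=np.load("pics/top.npy",allow_pickle=True).item(); s=np.load("pics/scene.npy",allow_pickle=True).item()
def rt(X): return (np.array(X)+.5)/4.7-.5
def rs(X): return (np.array(X)+.5)/4.2-.5
bl=np.array([[52,-67,0],[-52,-67,0],[-52,67,0],[52,67,0]])/1e3
bt=rt([[600-400,31],[678-400,160],[514-400,258],[437-400,127]])+[315,180]
bs=rs([[530-399,520-338],[460-399,455-338],[612-399,388-338],[688-399,447-338]])+[130,185]
f=lambda p:np.r_[(proj(t,pose(p[0],p[1],p[2],.0054,bl))-bt),(proj(s,pose(p[0],p[1],p[2],.0054,bl))-bs)].ravel()
r=least_squares(f,[.5,-.2,.5]); print("board",r.x,np.degrees(r.x[2]));print(r.fun.reshape(-1,2).round(2))
for w,px,cam in(("top",bt,t),("scene",bs,s)):
    g=lambda p:(proj(cam,pose(p[0],p[1],p[2],.0054,bl))-px).ravel(); q=least_squares(g,r.x); print(w,q.x)
ct=rt([[319,92],[333,221],[162,242],[150,112]])+[145,172]
cs=rs([[127,493-338],[80,440-338],[210,418-338],[262,475-338]])+[280,165]
cl=np.array([[44,-57,0],[-44,-57,0],[-44,57,0],[44,57,0]])/1e3
f=lambda p:np.r_[(proj(t,pose(p[0],p[1],p[2],p[3],cl))-ct),(proj(s,pose(p[0],p[1],p[2],p[3],cl))-cs)].ravel()
r=least_squares(f,[.5,.2,.1,.037]); print("posts",r.x,np.degrees(r.x[2]));print(r.fun.reshape(-1,2).round(2))
# rim
rl=np.array([[85,-85,38],[-85,-85,38],[-85,135,38],[85,135,38]])/1e3
rp=rt([[350,25],[382,285],[47,318],[20,65]])+[145,172]
rsx=rs([[112,555-338-23],[30,403-338],[272,362-338],[380,467-338]])+[280,165]
g=lambda p:(proj(t,pose(p[0],p[1],p[2],0,rl))-rp).ravel(); q=least_squares(g,r.x[:3]); print("rim",q.x);print(q.fun.reshape(-1,2).round(2))
E
python3 fit.py
```

```text
board [ 0.52096973 -0.27690194  0.557356  ] 31.93414677116738
[[ 0.02 -0.56]
 [ 0.2  -0.14]
 [-0.19  0.48]
 [-0.62  0.13]
 [-0.32  0.16]
 [-0.44 -0.26]
 [ 0.24 -0.06]
 [-0.03 -0.07]]
top [ 0.52091876 -0.27739029  0.55190888]
scene [ 0.52121764 -0.27646294  0.56511111]
posts [0.51740043 0.20552454 0.14026871 0.02371572] 8.036805157401716
[[-0.14 -0.17]
 [-0.19  0.37]
 [-0.11 -0.01]
 [-0.25 -0.33]
 [-0.26  1.34]
 [-0.02 -0.49]
 [-0.24 -0.51]
 [-0.22 -0.3 ]]
rim [0.51562099 0.20517918 0.14442124]
[[ 0.29  0.06]
 [-0.47 -0.55]
 [-0.19  0.66]
 [ 0.37 -0.17]]
```

Board ≈ (0.521, −0.277), 31.8°. Case ≈ (0.517, 0.2055), 8.1°. Both agree within about 2 mm between views. Moving over the board.

Call:
carry_out --steps '[[[3,-3.9,0],-4,0],[[3,-3.9,0],-4,0],[[3,-3.9,0],-4,0],[[3,-3.9,0],-4,0],[[3,-3.9,0],-4,0],[[3,-3.9,0],-4,0],[[3,-3.9,0],-4,0],[[3,-3.9,0],-4,0],[[3,-3.9,0],-4,0],[[3,-3.9,0],-3.5,0]]' --squeeze 25

```text
time: 1.2
position: [0.5006, 0.1966, 0.2431]
tool_rot: [0.964, 0.267, 0.001, -0.001]
ft_force: [1.1, 1.0, -0.9]
grip_width: 0.0872
```

Call:
carry_out --steps '[[[0.2,-4.8,-1],0,0],[[0.2,-4.8,-1],0,0],[[0.2,-4.8,-1],0,0],[[0.2,-4.8,-1],0,0],[[0.2,-4.8,-1],0,0],[[0.2,-4.8,-1],0,0],[[0.2,-4.8,-1],0,0],[[0.2,-4.8,-1],0,0],[[0.2,-4.8,-1],0,0],[[0.2,-4.6,-1],0,0]]'

```text
time: 2.2
position: [0.5257, -0.292, 0.1431]
tool_rot: [0.964, 0.265, 0.008, 0.0]
ft_force: [0.8, -0.3, 0.1]
grip_width: 0.0868
```

Call:
carry_out --steps '[[[0,0,0],0,0],[[-0.3,1.2,-2],1,0],[[0,0,-2],0,0],[[0,0,-1.5],0,0],[[0,0,0],0,0],[[0,0,0],0,0]]'

```text
time: 2.8
position: [0.5224, -0.2866, 0.0852]
tool_rot: [0.963, 0.269, 0.008, 0.001]
ft_force: [-0.8, 0.1, -0.4]
grip_width: 0.0868
```

```bash
cat > st.py <<'E'
from rig import robot
import numpy as np
o=robot.get_obs(); q=o["tool_rot"]; p=o["position"]
from scipy.spatial.transform import Rotation as R
M=R.from_quat(q).as_matrix()
print(o["time"],p.round(4),"yaw",np.degrees(np.arctan2(M[1,0],M[0,0])).round(2),"z",M[:,2].round(3),"F",o["ft_force"].round(2),"w",o["grip_width"])
E
python3 st.py
python3 - <<'E'
from rig import cams
from h import *
import cv2
c=cams.camera("top"); s=cams.camera("scene")
im=np.hstack([crop(c,310,170,90,80,4.4),crop(s,125,150,95,84,4.2)[:352]])
cv2.imwrite("pics/g.png",im)
E
```

```text
2.8 [ 0.5224 -0.2866  0.0852] yaw 31.22 z [ 0.017  0.002 -1.   ] F [-0.82  0.15 -0.38] w 0.0867752809738846
```

View pics/g.png

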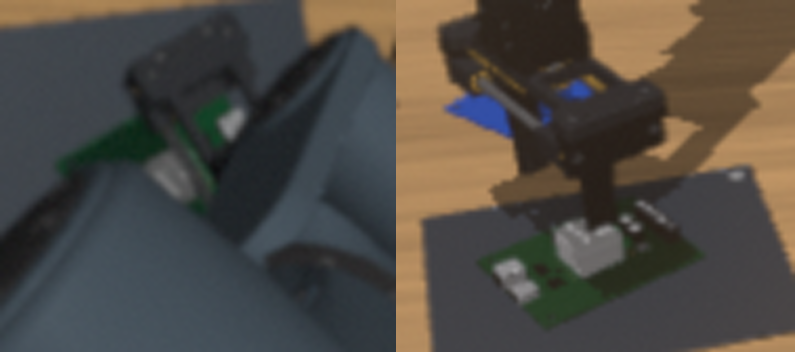

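The fingers are at the right place in height, with the jaw axis along the board's x, but about 9 mm short in y. Correcting before the descent.

Call:
carry_out --steps '[[[-0.15,0.9,0],0.5,0],[[0,0,0],0,0],[[0,0,0],0,0]]'

```text
time: 3.2
position: [0.5221, -0.2771, 0.088]
tool_rot: [0.962, 0.274, 0.01, 0.003]
ft_force: [0.6, -0.6, 0.4]
grip_width: 0.0873
```

```bash
python3 st.py
```

```text
3.2 [ 0.5221 -0.2771  0.088 ] yaw 31.82 z [ 0.02  -0.001 -1.   ] F [ 0.57 -0.56  0.43] w 0.08726258329132125
```

Call:
carry_out --steps '[[[-0.1,0,-1.5],0,0],[[0,0,-1.5],0,0],[[0,0,-1.5],0,0],[[0,0,-0.6],0,0],[[0,0,0],0,0],[[0,0,0],0,0]]'

```text
time: 3.8
position: [0.5233, -0.2782, 0.0389]
tool_rot: [0.961, 0.275, 0.012, 0.006]
ft_force: [0.5, -0.7, -0.4]
grip_width: 0.0872
```

```bash
python3 st.py
```

```text
3.8 [ 0.5233 -0.2782  0.0389] yaw 31.88 z [ 0.026 -0.006 -1.   ] F [ 0.47 -0.65 -0.36] w 0.08715901773230958
```

Call:
carry_out --steps '[[[-0.15,0,-0.7],0,0],[[0,0,0],0,0.6],[[0,0,0],0,0.8],[[0,0,0],0,0.8],[[0,0,0],0,0.8],[[0,0,0],0,0.8]]'

```text
time: 4.4
position: [0.5228, -0.2792, 0.0336]
tool_rot: [0.961, 0.274, 0.013, 0.008]
ft_force: [-0.4, 0.3, -0.6]
grip_width: 0.0551
```

```bash
python3 st.py
```

```text
4.4 [ 0.5228 -0.2792  0.0336] yaw 31.88 z [ 0.029 -0.008 -1.   ] F [-0.38  0.27 -0.57] w 0.05505170177771901
```

Call:
carry_out --steps '[[[0,0,0],0,0.8],[[0,0,0],0,0.8],[[0,0,0],0,0.8],[[0,0,0],0,0.8]]'

```text
time: 4.8
position: [0.5229, -0.2793, 0.0338]
tool_rot: [0.961, 0.275, 0.013, 0.008]
ft_force: [-0.0, 0.6, -0.1]
grip_width: 0.0361
```

```bash
python3 st.py
```

```text
4.8 [ 0.5229 -0.2793  0.0338] yaw 31.88 z [ 0.03  -0.009 -1.   ] F [-0.05  0.65 -0.12] w 0.03613291636153566
```

Call:
carry_out --steps '[[[0,0,1],0,0.8],[[0,0,2],0,0.8],[[0,0,2],0,0.8],[[0,0,2],0,0.8],[[0,0,2],0,0.8],[[0,0,1],0,0.8],[[0,0,0],0,0.8]]'

```text
time: 5.5
position: [0.5207, -0.2774, 0.1379]
tool_rot: [0.961, 0.275, 0.012, 0.006]
ft_force: [0.4, -0.3, -2.1]
grip_width: 0.036
```

```bash
python3 st.py
```

```text
5.5 [ 0.5207 -0.2774  0.1379] yaw 31.89 z [ 0.025 -0.005 -1.   ] F [ 0.44 -0.32 -2.07] w 0.03595990551780531
```

Call:
carry_out --steps '[[[0,2,0],-2,0.8],[[0,4,0],-2.4,0.8],[[0,4.5,0],-2.4,0.8],[[0,4.5,0],-2.4,0.8],[[0,4.5,0],-2.4,0.8],[[0,4.5,0],-2.4,0.8],[[0,4.5,0],-2.4,0.8],[[0,4.5,0],-2.4,0.8],[[0,4.5,0],-2.4,0.8],[[0,4,0],-2.4,0.8]]'

```text
time: 6.5
position: [0.516, 0.1451, 0.1312]
tool_rot: [0.998, 0.057, 0.006, 0.009]
ft_force: [1.2, -0.1, -1.5]
grip_width: 0.036
```

Call:
carry_out --steps '[[[-0.1,3.5,0],0,0.8],[[-0.1,1.5,0],0,0.8],[[0,0,0],0,0.8],[[0,0,0],0,0.8],[[0,0,0],0,0.8]]'

```text
time: 7.0
position: [0.51, 0.2016, 0.1271]
tool_rot: [0.998, 0.061, 0.002, 0.009]
ft_force: [-0.5, -0.1, -1.5]
grip_width: 0.0358
```

```bash
python3 st.py
```

```text
7.0 [0.51   0.2016 0.1271] yaw 6.99 z [ 0.006 -0.018 -1.   ] F [-0.47 -0.09 -1.53] w 0.03575007641600275
```

Call:
carry_out --steps '[[[0.5,0.1,-1.5],0.8,0.8],[[0.2,0,-1.5],0.3,0.8],[[0,0,-1],0,0.8],[[0,0,0],0,0.8],[[0,0,0],0,0.8]]'

```text
time: 7.5
position: [0.5189, 0.1974, 0.0829]
tool_rot: [0.998, 0.068, 0.002, 0.01]
ft_force: [-0.9, -0.9, -2.4]
grip_width: 0.036
```

```bash
python3 st.py
python3 - <<'E'
from rig import cams
from h import *
import cv2
c=cams.camera("top"); s=cams.camera("scene");np.save("pics/top2.npy",c,allow_pickle=True);np.save("pics/scene2.npy",s,allow_pickle=True)
a=crop(c,145,165,85,80,4.7);b=crop(s,275,150,95,90,4.2)
im=np.zeros((380,800,3),np.uint8);im[:a.shape[0],:a.shape[1]]=a;im[:b.shape[0],400:400+b.shape[1]]=b
cv2.imwrite("pics/p.png",im)
E
```

```text
7.5 [0.5189 0.1974 0.0829] yaw 7.79 z [ 0.005 -0.019 -1.   ] F [-0.91 -0.93 -2.39] w 0.03604542427424259
```

View pics/p.png

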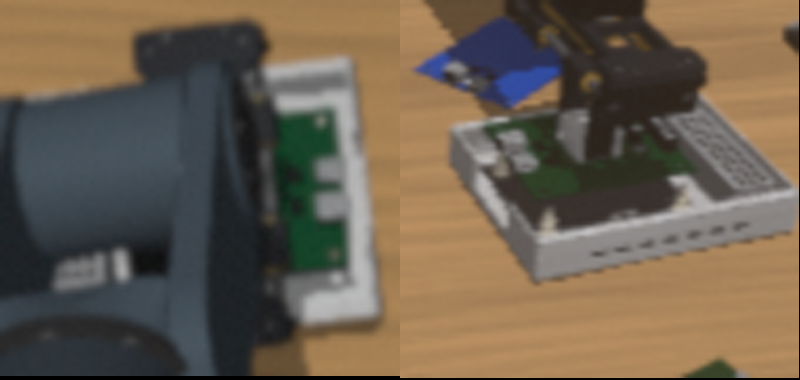

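Run:
```python
from h import *
t=np.load("pics/top2.npy",allow_pickle=True).item()
px=(np.array([[332,108],[345,268],[319,121],[333,256],[337,278]])+.5)/4.7-.5+[145,165]
W=back(t,px[:4],.0545); print(W.round(4), np.degrees(np.arctan2(*(W[0]-W[1])[[1,0]])), np.linalg.norm(W[0]-W[1]))
for z in(.036,.04,.046): print(back(t,px[4:],z).round(4), pose(.517,.2055,.1415,0,[-.044,-.057,0]).round(4))
ca=np.radians(8); 
for w,l in zip(W,[(.052,-.067),(-.052,-.067),(.044,-.057),(-.044,-.057)]):
    o=pose(0,0,ca,0,[*l,0])[0]; print((w-o)[:2].round(4))
# rim refit in same image: inner/outer corners right side
px=(np.array([[351,57],[383,317]])+.5)/4.7-.5+[145,165]
W=back(t,px,.038)
for w,l in zip(W,[(.085,-.085),(-.085,-.085)]): print("rim",(w-pose(0,0,.1415,0,[*l,0])[0])[:2].round(4))
```

```text
[[0.577  0.1429 0.0545]
 [0.4739 0.1308 0.0545]
 [0.5683 0.1511 0.0545]
 [0.4814 0.1388 0.0545]] 6.690208323854074 0.1038448050274061
[[0.4672 0.1378 0.036 ]] [[0.4815 0.1429 0.    ]]
[[0.4672 0.1374 0.04  ]] [[0.4815 0.1429 0.    ]]
[[0.4673 0.1367 0.046 ]] [[0.4815 0.1429 0.    ]]
[0.5162 0.202 ]
[0.5161 0.2044]
[0.5168 0.2014]
[0.517  0.2014]
rim [0.5166 0.2057]
rim [0.5149 0.2028]
```

Board −y edge measured at 103.8 mm long (should be 104). The board centre lies about 2.5 mm short in y relative to the case in the same camera. Correcting, then feeling downward.

Call:
carry_out --steps '[[[0,0.25,0],0.3,0.8],[[0,0,0],0,0.8],[[0,0,0],0,0.8]]'

```text
time: 7.9
position: [0.5196, 0.2007, 0.0847]
tool_rot: [0.997, 0.071, 0.004, 0.009]
ft_force: [-0.3, -0.1, -1.3]
grip_width: 0.0354
```

```bash
python3 st.py
python3 - <<'E'
from rig import cams
from h import *
import cv2
c=cams.camera("top"); s=cams.camera("scene")
# overlay predicted post tips/shoulder (z .040) with case guess, in scene; board holes c,b top
k=6
b=crop(s,280,165,100,60,k)
a=crop(c,200,180,30,60,6)
for cam,(u0,v0),im in((s,(280,165),b),(c,(200,180),a)):
    for z,col in((.041,(0,0,255)),):
        P=pose(.5165,.2045,.1415,z,np.array([[44,-57,0],[-44,-57,0],[-44,57,0],[44,57,0]])/1e3)
        for p in proj(cam,P): cv2.circle(im,tuple(int(v) for v in (p-[u0,v0]+.5)*k),3,col,1)
im=np.zeros((360,800,3),np.uint8);im[:,:600]=b;im[:,610:610+180]=a
cv2.imwrite("pics/p2.png",im)
E
```

```text
7.9 [0.5196 0.2007 0.0847] yaw 8.15 z [ 0.008 -0.018 -1.   ] F [-0.31 -0.12 -1.27] w 0.035409323392843105
```

View pics/p2.png

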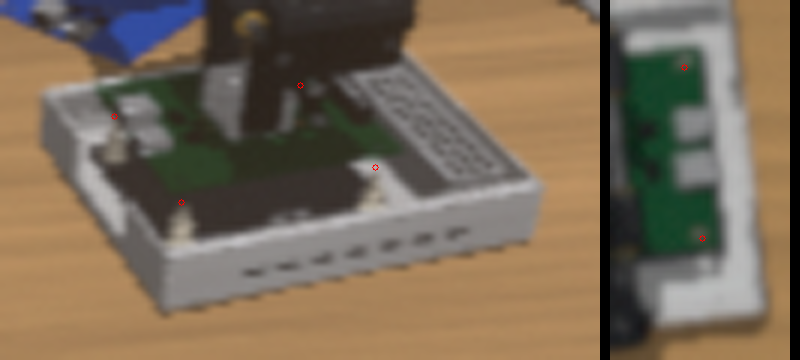

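Run:
```python
from h import *
from rig import cams
t=cams.camera("top")
px=(np.array([[684-610,60],[701-610,232],[703-610,47],[719-610,250]])+.5)/6-.5+[200,180]
for w,l in zip(back(t,px,.0555),[(.044,-.057),(-.044,-.057),(.052,-.067),(-.052,-.067)]): print((w-pose(0,0,.1415,0,[*l,0])[0])[:2].round(4))
# tips of posts measured in scene vs height
s=cams.camera("scene")
for z in (.036,.038,.041): print(z,((proj(s,pose(.5165,.2045,.1415,z,np.array([[44,-57,0],[-44,-57,0],[44,57,0]])/1e3))-[280,165]+.5)*6).round(0).tolist())
```

```text
[0.519 0.203]
[0.5193 0.2036]
[0.5165 0.2023]
[0.517  0.2052]
0.036 [[180.0, 210.0], [114.0, 124.0], [374.0, 175.0]]
0.038 [[181.0, 207.0], [114.0, 121.0], [375.0, 172.0]]
0.041 [[181.0, 202.0], [115.0, 117.0], [376.0, 167.0]]
```

Call:
carry_out --steps '[[[-0.15,0.1,-0.5],0,0.8],[[0,0,-0.5],0,0.8],[[0,0,-0.2],0,0.8],[[0,0,-0.2],0,0.8]]'

```text
time: 8.5
position: [0.5177, 0.2017, 0.0694]
tool_rot: [0.997, 0.071, 0.003, 0.009]
ft_force: [-0.7, -0.4, -1.6]
grip_width: 0.0353
```

```bash
python3 st.py
```

```text
8.5 [0.5177 0.2017 0.0694] yaw 8.15 z [ 0.008 -0.018 -1.   ] F [-0.65 -0.42 -1.59] w 0.035335383301338494
```

Call:
carry_out --steps '[[[0,0,-0.15],0,0.8],[[0,0,-0.15],0,0.8]]'

```text
time: 8.7
position: [0.5176, 0.2017, 0.0658]
tool_rot: [0.997, 0.071, 0.003, 0.009]
ft_force: [-0.1, 1.0, -0.2]
grip_width: 0.0356
```

Call:
carry_out --steps '[[[0,0,-0.15],0,0.8],[[0,0,-0.1],0,0.8]]'

```text
time: 8.9
position: [0.5178, 0.2023, 0.0635]
tool_rot: [0.997, 0.071, 0.003, 0.009]
ft_force: [-1.8, 0.7, 2.5]
grip_width: 0.0361
```

Call:
carry_out --steps '[[[0,0,-0.1],0,0.8],[[0,0,0],0,0.8]]'

```text
time: 9.1
position: [0.5174, 0.2025, 0.0626]
tool_rot: [0.997, 0.072, 0.003, 0.009]
ft_force: [-0.3, 1.5, -1.7]
grip_width: 0.036
```

```bash
python3 st.py
python3 - <<'E'
from rig import cams
from h import *
import cv2
c=cams.camera("top"); s=cams.camera("scene")
im=np.zeros((400,800,3),np.uint8);b=crop(s,280,160,92,62,6.4);a=crop(c,198,180,32,60,6)
im[:b.shape[0],:b.shape[1]]=b;im[:360,600:600+192]=a
cv2.imwrite("pics/p3.png",im)
E
```

```text
9.1 [0.5174 0.2025 0.0626] yaw 8.2 z [ 0.008 -0.018 -1.   ] F [-0.32  1.48 -1.65] w 0.03595092817555761
```

View pics/p3.png

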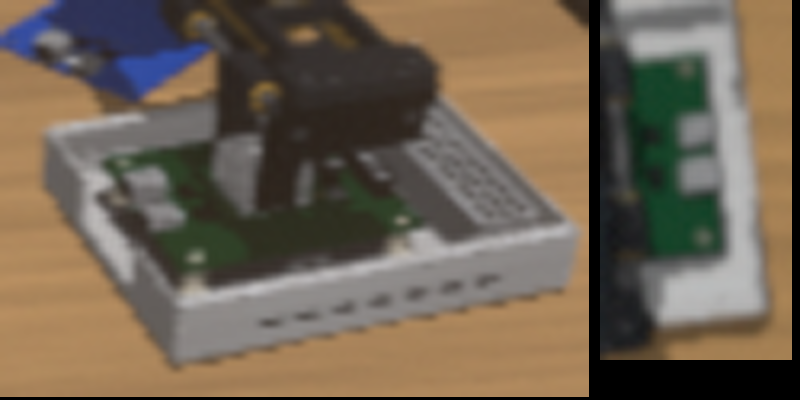

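White tips show through the holes at c (195,258), d (402,222) and b (124,163). The forces are small, so I'll settle a little lower, release and lift.

Call:
carry_out --steps '[[[0,0,-0.1],0,0.8],[[0,0,0],0,0.8]]'

```text
time: 9.4
position: [0.5174, 0.2025, 0.0619]
tool_rot: [0.997, 0.072, 0.003, 0.009]
ft_force: [-0.7, 1.7, -1.6]
grip_width: 0.0359
```

Call:
carry_out --steps '[[[0,0,0],0,0.3],[[0,0,0],0,0.3],[[0,0,0],0,0.3],[[0,0,0],0,0.3],[[0,0,1],0,0.3],[[0,0,2],0,0.3],[[0,0,1],0,0.3],[[0,0,0],0,1],[[0,0,0],0,1]]'

```text
time: 10.3
position: [0.519, 0.2016, 0.1047]
tool_rot: [0.997, 0.07, 0.005, 0.009]
ft_force: [0.1, -0.2, 0.1]
grip_width: 0.0518
```

```bash
python3 st.py
python3 - <<'E'
from rig import cams
from h import *
import cv2
s=cams.camera("scene");c=cams.camera("top")
im=np.zeros((400,800,3),np.uint8);b=crop(s,280,160,92,62,6.4);a=crop(c,198,180,32,60,6)
im[:b.shape[0],:b.shape[1]]=b;im[:360,600:600+192]=a
cv2.imwrite("pics/p4.png",im)
E
```

```text
10.3 [0.519  0.2016 0.1047] yaw 8.09 z [ 0.011 -0.018 -1.   ] F [ 0.05 -0.22  0.08] w 0.051827687805765105
```

View pics/p4.png

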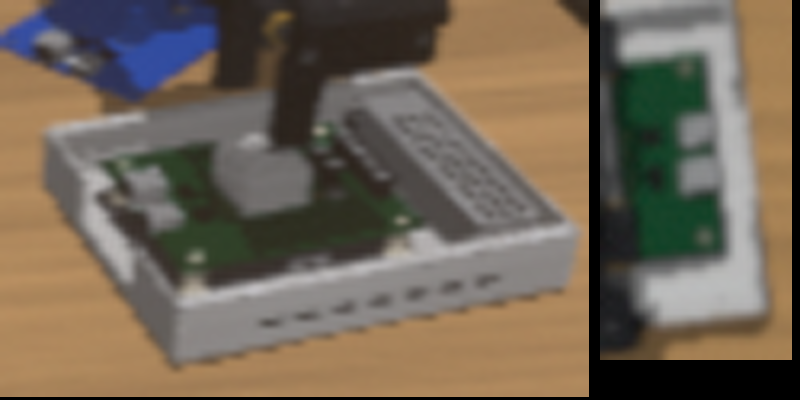

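The board hangs level on all four tapers with its sockets towards the notch and the gripper free. Closing the fingers and moving beside post c.

Call:
carry_out --steps '[[[2,-1.6,0],0,1],[[1.9,-1.5,0],0,1],[[0,0,-1],0,1],[[0,0,-1],0,1],[[0,0,-0.6],0,1],[[0,0,0],0,1]]'

```text
time: 11.0
position: [0.5531, 0.1709, 0.0721]
tool_rot: [0.997, 0.071, -0.001, 0.009]
ft_force: [-0.5, 0.5, 0.8]
grip_width: 0.0022
```

```bash
python3 st.py
```

```text
11.0 [0.5531 0.1709 0.0721] yaw 8.18 z [-0.001 -0.019 -1.   ] F [-0.52  0.54  0.8 ] w 0.0021760984003658273
```

Call:
carry_out --steps '[[[0.4,-0.1,-0.4],0,1],[[0,0,-0.3],0,1],[[0,0,-0.1],0,1],[[0,0,-0.1],0,1]]'

```text
time: 11.4
position: [0.5556, 0.1712, 0.0619]
tool_rot: [0.997, 0.072, -0.002, 0.009]
ft_force: [0.0, -0.4, -0.1]
grip_width: 0.0007
```

Call:
carry_out --steps '[[[0,0,-0.1],0,1],[[0,0,-0.1],0,1],[[0,0,-0.1],0,1]]'

```text
time: 11.7
position: [0.5558, 0.1714, 0.0593]
tool_rot: [0.997, 0.072, -0.002, 0.009]
ft_force: [0.5, 0.9, 1.0]
grip_width: 0.0005
```

Call:
carry_out --steps '[[[0,0,-0.1],0,1],[[0,0,-0.1],0,1]]'

```text
time: 11.9
position: [0.556, 0.1713, 0.0574]
tool_rot: [0.997, 0.072, -0.001, 0.009]
ft_force: [-0.6, 0.2, -0.6]
grip_width: 0.0005
```

Call:
carry_out --steps '[[[0,0,-0.1],0,1],[[0,0,-0.1],0,1]]'

```text
time: 12.1
position: [0.5562, 0.1713, 0.0555]
tool_rot: [0.997, 0.072, -0.001, 0.009]
ft_force: [-0.0, 0.2, 4.0]
grip_width: 0.0003
```

Call:
carry_out --steps '[[[0,0,-0.1],0,1]]'

```text
time: 12.2
position: [0.5562, 0.1713, 0.0549]
tool_rot: [0.997, 0.072, -0.001, 0.009]
ft_force: [-0.4, -0.9, 5.4]
grip_width: 0.0009
```

Call:
carry_out --steps '[[[0,0,-0.1],0,1]]'

```text
time: 12.3
position: [0.5563, 0.1713, 0.0544]
tool_rot: [0.997, 0.072, -0.001, 0.009]
ft_force: [-1.1, -0.5, 6.7]
grip_width: 0.0003
```

Call:
carry_out --steps '[[[0,0,-0.1],0,1]]'

```text
time: 12.4
position: [0.5564, 0.1713, 0.0541]
tool_rot: [0.997, 0.072, -0.001, 0.009]
ft_force: [-1.0, -1.3, 4.3]
grip_width: 0.0005
```

Call:
carry_out --steps '[[[0,0,-0.1],0,1]]'

```text
time: 12.5
position: [0.5564, 0.1713, 0.0533]
tool_rot: [0.997, 0.072, -0.001, 0.009]
ft_force: [-0.7, -0.9, 2.1]
grip_width: 0.0005
```

Call:
carry_out --steps '[[[0,0,-0.1],0,1]]'

```text
time: 12.6
position: [0.5564, 0.1713, 0.0522]
tool_rot: [0.997, 0.072, -0.001, 0.009]
ft_force: [-0.1, 0.4, 2.7]
grip_width: 0.0003
```

Call:
carry_out --steps '[[[0,0,-0.1],0,1]]'

```text
time: 12.7
position: [0.5565, 0.1714, 0.0516]
tool_rot: [0.997, 0.072, -0.001, 0.009]
ft_force: [-1.3, 0.3, 10.3]
grip_width: 0.0006
```

Call:
carry_out --steps '[[[0,0,-0.1],0,1]]'

```text
time: 12.8
position: [0.5565, 0.1714, 0.0514]
tool_rot: [0.997, 0.072, -0.001, 0.009]
ft_force: [-1.8, -0.8, 12.2]
grip_width: 0.0006
```

Call:
carry_out --steps '[[[0,0,-0.1],0,1]]'

```text
time: 12.9
position: [0.5565, 0.1714, 0.0515]
tool_rot: [0.997, 0.073, -0.001, 0.009]
ft_force: [-1.7, -1.2, 9.6]
grip_width: 0.0004
```

Call:
carry_out --steps '[[[0,0,-0.1],0,1]]'

```text
time: 13.0
position: [0.5565, 0.1714, 0.0515]
tool_rot: [0.997, 0.073, -0.001, 0.009]
ft_force: [-2.0, -0.7, 9.5]
grip_width: 0.0003
```

Call:
carry_out --steps '[[[0,0,-0.14],0,1]]'

```text
time: 13.1
position: [0.5565, 0.1714, 0.0513]
tool_rot: [0.997, 0.073, -0.0, 0.009]
ft_force: [-3.5, 0.2, 13.2]
grip_width: 0.0002
```

Call:
carry_out --steps '[[[0,0,-0.14],0,1]]'

```text
time: 13.2
position: [0.5565, 0.1714, 0.0513]
tool_rot: [0.997, 0.073, -0.0, 0.009]
ft_force: [-3.0, -1.2, 12.5]
grip_width: 0.0003
```

Call:
carry_out --steps '[[[0,0,-0.15],0,1]]'

```text
time: 13.3
position: [0.5565, 0.1714, 0.0513]
tool_rot: [0.997, 0.073, -0.0, 0.009]
ft_force: [-2.2, -0.7, 12.6]
grip_width: 0.0007
```

Call:
carry_out --steps '[[[0,0,-0.18],0,1],[[0,0,-0.18],0,1]]'

```text
time: 13.5
position: [0.5565, 0.1715, 0.0511]
tool_rot: [0.997, 0.073, 0.0, 0.01]
ft_force: [-3.5, -0.6, 15.3]
grip_width: 0.0003
```

```bash
python3 st.py
```

```text
13.5 [0.5565 0.1715 0.0511] yaw 8.36 z [ 0.002 -0.019 -1.   ] F [-3.5  -0.61 15.31] w 0.00026965782664135435
```

Corner c went through: the force peaked at about 7 N, dropped to 2 N, then hit a hard stop at 15 N with TCP z 0.0511. Next is b.

Call:
carry_out --steps '[[[0,0,1.5],0,1],[[0,0,1.2],0,1],[[-2.3,-0.4,0],0,1],[[-2.4,-0.4,0],0,1],[[-2.2,-0.4,0],0,1],[[0,0,0],0,1],[[0,0,0],0,1]]'

```text
time: 14.2
position: [0.4882, 0.1593, 0.0799]
tool_rot: [0.997, 0.073, 0.003, 0.009]
ft_force: [0.5, 0.5, -0.3]
grip_width: 0.0005
```

```bash
python3 st.py
```

```text
14.2 [0.4882 0.1593 0.0799] yaw 8.35 z [ 0.007 -0.018 -1.   ] F [ 0.52  0.53 -0.26] w 0.0005252667015353714
```

Call:
carry_out --steps '[[[-0.1,0.1,-0.7],0,1],[[0,0,-0.6],0,1],[[0,0,-0.2],0,1],[[0,0,-0.1],0,1],[[0,0,-0.1],0,1],[[0,0,-0.1],0,1]]'

```text
time: 14.8
position: [0.4923, 0.1609, 0.0596]
tool_rot: [0.997, 0.073, 0.006, 0.009]
ft_force: [0.0, -0.2, -0.6]
grip_width: 0.0005
```

Call:
carry_out --steps '[[[0,0,-0.1],0,1],[[0,0,-0.1],0,1]]'

```text
time: 15.0
position: [0.4925, 0.1609, 0.0575]
tool_rot: [0.997, 0.073, 0.006, 0.009]
ft_force: [-0.6, -0.6, -0.5]
grip_width: 0.0007
```

Call:
carry_out --steps '[[[0,0,-0.1],0,1],[[0,0,-0.1],0,1]]'

```text
time: 15.2
position: [0.4925, 0.1609, 0.0555]
tool_rot: [0.997, 0.073, 0.006, 0.009]
ft_force: [0.7, 0.8, 0.4]
grip_width: 0.0008
```

Call:
carry_out --steps '[[[0,0,-0.1],0,1]]'

```text
time: 15.3
position: [0.4925, 0.1609, 0.0546]
tool_rot: [0.997, 0.073, 0.006, 0.009]
ft_force: [-0.7, -0.9, 2.9]
grip_width: 0.0005
```

Call:
carry_out --steps '[[[0,0,-0.1],0,1]]'

```text
time: 15.4
position: [0.4926, 0.1609, 0.0539]
tool_rot: [0.997, 0.073, 0.006, 0.009]
ft_force: [-0.1, -0.4, 2.6]
grip_width: 0.0006
```

Call:
carry_out --steps '[[[0,0,-0.1],0,1]]'

```text
time: 15.5
position: [0.4927, 0.1609, 0.0529]
tool_rot: [0.997, 0.073, 0.006, 0.009]
ft_force: [0.1, -0.2, -0.9]
grip_width: 0.0004
```

Call:
carry_out --steps '[[[0,0,-0.1],0,1]]'

```text
time: 15.6
position: [0.4927, 0.1609, 0.0518]
tool_rot: [0.997, 0.073, 0.006, 0.009]
ft_force: [0.1, 0.2, 0.2]
grip_width: 0.0002
```

Call:
carry_out --steps '[[[0,0,-0.1],0,1]]'

```text
time: 15.7
position: [0.4927, 0.1609, 0.051]
tool_rot: [0.997, 0.073, 0.006, 0.009]
ft_force: [-1.9, -0.3, 11.2]
grip_width: 0.0003
```

Call:
carry_out --steps '[[[0,0,-0.1],0,1]]'

```text
time: 15.8
position: [0.4928, 0.161, 0.0508]
tool_rot: [0.997, 0.073, 0.006, 0.009]
ft_force: [-2.6, -1.0, 15.0]
grip_width: 0.0005
```

Call:
carry_out --steps '[[[0,0,-0.1],0,1]]'

```text
time: 15.9
position: [0.4928, 0.161, 0.0509]
tool_rot: [0.997, 0.073, 0.007, 0.009]
ft_force: [-1.4, 0.2, 12.1]
grip_width: 0.0008
```

Call:
carry_out --steps '[[[0,0,-0.12],0,1]]'

```text
time: 16.0
position: [0.4927, 0.161, 0.0508]
tool_rot: [0.997, 0.073, 0.007, 0.009]
ft_force: [-2.1, -0.3, 12.4]
grip_width: 0.0002
```

Call:
carry_out --steps '[[[0,0,-0.12],0,1]]'

```text
time: 16.1
position: [0.4927, 0.161, 0.0509]
tool_rot: [0.997, 0.073, 0.007, 0.009]
ft_force: [-2.1, 0.1, 12.3]
grip_width: 0.0
```

Call:
carry_out --steps '[[[0,0,-0.17],0,1],[[0,0,-0.17],0,1]]'

```text
time: 16.3
position: [0.4927, 0.161, 0.0507]
tool_rot: [0.997, 0.073, 0.008, 0.01]
ft_force: [-2.7, -1.0, 16.9]
grip_width: 0.0006
```

Call:
carry_out --steps '[[[-0.2,0,2],0,1],[[0,0,1.5],0,1],[[-0.5,2.5,0],0,1],[[-0.6,2.7,0],0,1],[[-0.5,2.4,0],0,1],[[0,0,0],0,1],[[0,0,0],0,1]]'

```text
time: 17.0
position: [0.475, 0.2386, 0.0874]
tool_rot: [0.997, 0.072, 0.009, 0.009]
ft_force: [0.3, 0.4, -1.3]
grip_width: 0.0004
```

```bash
python3 st.py
```

```text
17.0 [0.475  0.2386 0.0874] yaw 8.26 z [ 0.019 -0.017 -1.   ] F [ 0.29  0.41 -1.29] w 0.00038521928281325926
```

Call:
carry_out --steps '[[[-0.2,0,-0.8],0,1],[[0,0,-0.7],0,1],[[0,0,-0.2],0,1],[[0,0,-0.1],0,1],[[0,0,-0.1],0,1]]'

```text
time: 17.5
position: [0.4728, 0.2354, 0.0657]
tool_rot: [0.997, 0.07, 0.008, 0.01]
ft_force: [0.1, -0.4, 0.2]
grip_width: 0.0007
```

Call:
carry_out --steps '[[[0,0,-0.1],0,1],[[0,0,-0.1],0,1]]'

```text
time: 17.7
position: [0.4731, 0.235, 0.0635]
tool_rot: [0.997, 0.07, 0.008, 0.01]
ft_force: [-0.3, 0.5, 0.8]
grip_width: 0.0004
```

Call:
carry_out --steps '[[[0,0,-0.1],0,1],[[0,0,-0.1],0,1]]'

```text
time: 17.9
position: [0.4734, 0.2351, 0.0616]
tool_rot: [0.997, 0.07, 0.008, 0.01]
ft_force: [-0.8, -0.7, 0.0]
grip_width: 0.0003
```

Call:
carry_out --steps '[[[0,0,-0.1],0,1],[[0,0,-0.1],0,1]]'

```text
time: 18.1
position: [0.4735, 0.2352, 0.0595]
tool_rot: [0.997, 0.07, 0.008, 0.01]
ft_force: [-0.4, 0.8, -0.1]
grip_width: 0.0003
```

Call:
carry_out --steps '[[[0,0,-0.1],0,1]]'

```text
time: 18.2
position: [0.4735, 0.2352, 0.0585]
tool_rot: [0.997, 0.07, 0.008, 0.01]
ft_force: [0.5, 0.1, 0.4]
grip_width: 0.0006
```

Call:
carry_out --steps '[[[0,0,-0.1],0,1]]'

```text
time: 18.3
position: [0.4735, 0.2353, 0.0575]
tool_rot: [0.997, 0.07, 0.008, 0.01]
ft_force: [0.3, -0.5, 0.8]
grip_width: 0.0004
```

Call:
carry_out --steps '[[[0,0,-0.1],0,1]]'

```text
time: 18.4
position: [0.4735, 0.2353, 0.0564]
tool_rot: [0.997, 0.07, 0.008, 0.01]
ft_force: [0.4, 0.2, 0.3]
grip_width: 0.0004
```

Call:
carry_out --steps '[[[0,0,-0.1],0,1]]'

```text
time: 18.5
position: [0.4735, 0.2353, 0.0553]
tool_rot: [0.997, 0.07, 0.008, 0.01]
ft_force: [-0.1, -0.2, -0.2]
grip_width: 0.0005
```

Call:
carry_out --steps '[[[0,0,-0.1],0,1]]'

```text
time: 18.6
position: [0.4736, 0.2353, 0.0544]
tool_rot: [0.997, 0.07, 0.008, 0.01]
ft_force: [-0.6, -0.1, 4.4]
grip_width: 0.0002
```

Call:
carry_out --steps '[[[0,0,-0.1],0,1]]'

```text
time: 18.7
position: [0.4736, 0.2354, 0.0537]
tool_rot: [0.997, 0.07, 0.009, 0.01]
ft_force: [-1.3, 0.2, 5.8]
grip_width: 0.0004
```

Call:
carry_out --steps '[[[0,0,-0.1],0,1]]'

```text
time: 18.8
position: [0.4736, 0.2355, 0.0533]
tool_rot: [0.997, 0.07, 0.009, 0.01]
ft_force: [-2.0, 0.2, 7.7]
grip_width: 0.0004
```

Call:
carry_out --steps '[[[0,0,-0.1],0,1]]'

```text
time: 18.9
position: [0.4736, 0.2355, 0.0529]
tool_rot: [0.997, 0.07, 0.009, 0.01]
ft_force: [-0.2, -0.3, 2.2]
grip_width: 0.0009
```

Call:
carry_out --steps '[[[0,0,-0.1],0,1]]'

```text
time: 19.0
position: [0.4736, 0.2355, 0.0523]
tool_rot: [0.997, 0.07, 0.009, 0.01]
ft_force: [-0.4, 0.7, 4.8]
grip_width: 0.0004
```

Call:
carry_out --steps '[[[0,0,-0.1],0,1]]'

```text
time: 19.1
position: [0.4736, 0.2355, 0.0515]
tool_rot: [0.997, 0.07, 0.009, 0.01]
ft_force: [-0.1, 0.4, 0.4]
grip_width: 0.0006
```

Call:
carry_out --steps '[[[0,0,-0.1],0,1]]'

```text
time: 19.2
position: [0.4737, 0.2355, 0.0503]
tool_rot: [0.997, 0.07, 0.009, 0.01]
ft_force: [-0.0, -0.7, -0.8]
grip_width: 0.0003
```

Call:
carry_out --steps '[[[0,0,-0.1],0,1]]'

```text
time: 19.3
position: [0.4738, 0.2356, 0.0497]
tool_rot: [0.997, 0.07, 0.009, 0.01]
ft_force: [-2.8, -0.7, 17.3]
grip_width: 0.0007
```

Call:
carry_out --steps '[[[0,0,-0.12],0,1]]'

```text
time: 19.4
position: [0.4738, 0.2356, 0.0497]
tool_rot: [0.997, 0.07, 0.009, 0.01]
ft_force: [-3.8, -0.5, 19.2]
grip_width: 0.0004
```

Call:
carry_out --steps '[[[0,0,-0.15],0,1]]'

```text
time: 19.5
position: [0.4737, 0.2355, 0.0497]
tool_rot: [0.997, 0.07, 0.01, 0.01]
ft_force: [-3.0, -0.5, 18.2]
grip_width: 0.0006
```

Call:
carry_out --steps '[[[0,0,-0.17],0,1]]'

```text
time: 19.6
position: [0.4737, 0.2356, 0.0497]
tool_rot: [0.997, 0.07, 0.01, 0.01]
ft_force: [-4.0, -1.3, 18.0]
grip_width: 0.0002
```

Call:
carry_out --steps '[[[0,0,2],0,1],[[0,0,1.5],0,1],[[2.5,0.4,0],0,1],[[2.5,0.5,0],0,1],[[2.3,0.4,0],0,1],[[0,0,0],0,1],[[0,0,0],0,1]]'

```text
time: 20.3
position: [0.5463, 0.2483, 0.0846]
tool_rot: [0.997, 0.07, 0.008, 0.01]
ft_force: [0.4, -0.8, -0.5]
grip_width: 0.0004
```

```bash
python3 st.py
```

```text
20.3 [0.5463 0.2483 0.0846] yaw 8.06 z [ 0.017 -0.019 -1.   ] F [ 0.36 -0.79 -0.54] w 0.0003554518730766931
```

Call:
carry_out --steps '[[[0,0,-0.8],0,1],[[0,0,-0.7],0,1],[[0,0,-0.3],0,1],[[0,0,-0.2],0,1],[[0,0,-0.1],0,1],[[0,0,-0.1],0,1]]'

```text
time: 20.9
position: [0.5401, 0.2473, 0.0588]
tool_rot: [0.997, 0.071, 0.003, 0.011]
ft_force: [-0.5, 0.3, 0.9]
grip_width: 0.0004
```

Call:
carry_out --steps '[[[0,0,-0.1],0,1],[[0,0,-0.1],0,1]]'

```text
time: 21.1
position: [0.5402, 0.2474, 0.0569]
tool_rot: [0.997, 0.071, 0.003, 0.011]
ft_force: [0.2, -0.1, 0.1]
grip_width: 0.0007
```

Call:
carry_out --steps '[[[0,0,-0.1],0,1],[[0,0,-0.1],0,1]]'

```text
time: 21.3
position: [0.5406, 0.2475, 0.0551]
tool_rot: [0.997, 0.071, 0.004, 0.011]
ft_force: [0.0, 1.1, 0.4]
grip_width: 0.0
```

Call:
carry_out --steps '[[[0,0,-0.1],0,1]]'

```text
time: 21.4
position: [0.5406, 0.2475, 0.0541]
tool_rot: [0.997, 0.071, 0.004, 0.011]
ft_force: [-0.3, -0.1, -0.5]
grip_width: 0.0004
```

Call:
carry_out --steps '[[[0,0,-0.1],0,1]]'

```text
time: 21.5
position: [0.5407, 0.2475, 0.053]
tool_rot: [0.997, 0.071, 0.004, 0.011]
ft_force: [-1.0, -0.2, 0.3]
grip_width: 0.0003
```

Call:
carry_out --steps '[[[0,0,-0.1],0,1]]'

```text
time: 21.6
position: [0.5408, 0.2475, 0.052]
tool_rot: [0.997, 0.071, 0.004, 0.011]
ft_force: [0.4, -0.3, -0.8]
grip_width: 0.0003
```

Call:
carry_out --steps '[[[0,0,-0.1],0,1]]'

```text
time: 21.7
position: [0.5408, 0.2475, 0.0509]
tool_rot: [0.997, 0.071, 0.004, 0.011]
ft_force: [0.5, -0.1, -0.0]
grip_width: 0.0008
```

Call:
carry_out --steps '[[[0,0,-0.1],0,1]]'

```text
time: 21.8
position: [0.5408, 0.2475, 0.0499]
tool_rot: [0.997, 0.071, 0.004, 0.011]
ft_force: [-0.7, -0.2, 7.2]
grip_width: 0.0003
```

Call:
carry_out --steps '[[[0,0,-0.1],0,1]]'

```text
time: 21.9
position: [0.5409, 0.2475, 0.0498]
tool_rot: [0.997, 0.071, 0.004, 0.011]
ft_force: [-3.0, -0.8, 13.2]
grip_width: 0.0002
```

Call:
carry_out --steps '[[[0,0,-0.1],0,1]]'

```text
time: 22.0
position: [0.5408, 0.2475, 0.0499]
tool_rot: [0.997, 0.071, 0.004, 0.011]
ft_force: [-1.9, -0.7, 7.7]
grip_width: 0.0002
```

Call:
carry_out --steps '[[[0,0,-0.13],0,1]]'

```text
time: 22.1
position: [0.5409, 0.2475, 0.0499]
tool_rot: [0.997, 0.071, 0.004, 0.011]
ft_force: [-1.8, 0.4, 9.3]
grip_width: 0.0004
```

Call:
carry_out --steps '[[[0,0,-0.15],0,1]]'

```text
time: 22.2
position: [0.5409, 0.2475, 0.0499]
tool_rot: [0.997, 0.071, 0.004, 0.011]
ft_force: [-1.9, -0.4, 10.9]
grip_width: 0.0004
```

Call:
carry_out --steps '[[[0,0,-0.17],0,1]]'

```text
time: 22.3
position: [0.5408, 0.2475, 0.0499]
tool_rot: [0.997, 0.071, 0.005, 0.011]
ft_force: [-2.7, -0.7, 12.0]
grip_width: 0.0005
```

Call:
carry_out --steps '[[[0,0,0.5],0,1],[[0.8,0.1,0],0,1],[[0,0,0],0,1],[[0,0,-0.2],0,1],[[0,0,-0.1],0,1]]'

```text
time: 22.8
position: [0.5504, 0.2488, 0.0523]
tool_rot: [0.997, 0.071, 0.005, 0.011]
ft_force: [0.2, -0.3, 0.1]
grip_width: 0.0003
```

Call:
carry_out --steps '[[[0,0,-0.1],0,1],[[0,0,-0.1],0,1]]'

```text
time: 23.0
position: [0.5501, 0.2487, 0.0498]
tool_rot: [0.997, 0.071, 0.005, 0.011]
ft_force: [-3.1, -0.2, 13.3]
grip_width: 0.0005
```

Call:
carry_out --steps '[[[0,0,-0.1],0,1],[[0,0,-0.1],0,1]]'

```text
time: 23.2
position: [0.5501, 0.2487, 0.0499]
tool_rot: [0.997, 0.071, 0.005, 0.011]
ft_force: [-1.5, -1.1, 7.9]
grip_width: 0.0003
```

Call:
carry_out --steps '[[[0,0,-0.1],0,1],[[0,0,-0.1],0,1]]'

```text
time: 23.4
position: [0.5501, 0.2487, 0.05]
tool_rot: [0.997, 0.071, 0.005, 0.011]
ft_force: [-1.3, 0.3, 6.8]
grip_width: 0.0007
```

Call:
carry_out --steps '[[[0,0,-0.16],0,1]]'

```text
time: 23.5
position: [0.5501, 0.2487, 0.0498]
tool_rot: [0.997, 0.071, 0.005, 0.011]
ft_force: [-3.9, -0.6, 13.4]
grip_width: 0.0004
```

Call:
carry_out --steps '[[[0,0,-0.2],0,1],[[0,0,-0.2],0,1]]'

```text
time: 23.7
position: [0.5501, 0.2487, 0.0498]
tool_rot: [0.997, 0.072, 0.006, 0.011]
ft_force: [-2.5, -1.8, 14.9]
grip_width: 0.0006
```

Call:
carry_out --steps '[[[0,0,1.5],0,1],[[0,0,1.5],0,1],[[0.3,-2.6,0],0,1],[[0.4,-2.7,0],0,1],[[0.3,-2.4,0],0,1],[[0,0,0],0,1],[[0,0,-1],0,1],[[0,0,-0.6],0,1],[[0,0,0],0,1]]'

```text
time: 24.6
position: [0.5601, 0.1719, 0.0661]
tool_rot: [0.997, 0.073, 0.007, 0.011]
ft_force: [-0.2, 0.2, -0.0]
grip_width: 0.0005
```

```bash
python3 st.py
```

```text
24.6 [0.5601 0.1719 0.0661] yaw 8.38 z [ 0.016 -0.021 -1.   ] F [-0.17  0.25 -0.02] w 0.0004967505634012038
```

Call:
carry_out --steps '[[[-0.1,0,-0.5],0,1],[[0,0,-0.3],0,1],[[0,0,-0.1],0,1],[[0,0,-0.1],0,1],[[0,0,-0.1],0,1]]'

```text
time: 25.1
position: [0.5579, 0.1744, 0.0531]
tool_rot: [0.997, 0.075, 0.006, 0.011]
ft_force: [-1.1, 0.2, 0.3]
grip_width: 0.0006
```

Call:
carry_out --steps '[[[0,0,-0.1],0,1]]'

```text
time: 25.2
position: [0.558, 0.1744, 0.0522]
tool_rot: [0.997, 0.075, 0.007, 0.011]
ft_force: [-0.1, -1.0, 0.3]
grip_width: 0.0003
```

Call:
carry_out --steps '[[[0,0,-0.1],0,1]]'

```text
time: 25.3
position: [0.5581, 0.1744, 0.0512]
tool_rot: [0.997, 0.075, 0.007, 0.011]
ft_force: [0.1, -0.4, -0.3]
grip_width: 0.0002
```

Call:
carry_out --steps '[[[0,0,-0.1],0,1]]'

```text
time: 25.4
position: [0.5583, 0.1744, 0.0503]
tool_rot: [0.997, 0.075, 0.007, 0.011]
ft_force: [-0.3, 0.2, 0.7]
grip_width: 0.0004
```

Call:
carry_out --steps '[[[0,0,-0.1],0,1]]'

```text
time: 25.5
position: [0.5583, 0.1744, 0.0499]
tool_rot: [0.997, 0.075, 0.007, 0.011]
ft_force: [-2.8, 0.5, 10.5]
grip_width: 0.0008
```

Call:
carry_out --steps '[[[0,0,-0.1],0,1]]'

```text
time: 25.6
position: [0.5583, 0.1744, 0.0499]
tool_rot: [0.997, 0.075, 0.007, 0.011]
ft_force: [-2.2, -0.3, 9.2]
grip_width: 0.0006
```

Call:
carry_out --steps '[[[0,0,-0.1],0,1]]'

```text
time: 25.7
position: [0.5583, 0.1744, 0.05]
tool_rot: [0.997, 0.075, 0.007, 0.011]
ft_force: [-1.8, -1.4, 7.1]
grip_width: 0.0007
```

Call:
carry_out --steps '[[[0,0,-0.17],0,1],[[0,0,-0.2],0,1]]'

```text
time: 25.9
position: [0.5583, 0.1744, 0.0498]
tool_rot: [0.997, 0.075, 0.007, 0.011]
ft_force: [-4.3, -0.4, 16.1]
grip_width: 0.0002
```

Call:
carry_out --steps '[[[0,0,1.5],0,1],[[0,0,1.2],0,1],[[-2.4,-0.5,0],0,1],[[-2.4,-0.5,0],0,1],[[-2.3,-0.4,0],0,1],[[0,0,0],0,1],[[0,0,-1],0,1],[[0,0,-0.5],0,1],[[0,0,0],0,1]]'

```text
time: 26.8
position: [0.4917, 0.1603, 0.0647]
tool_rot: [0.997, 0.074, 0.014, 0.011]
ft_force: [-0.3, -1.3, -0.1]
grip_width: 0.0005
```

```bash
python3 st.py
```

```text
26.8 [0.4917 0.1603 0.0647] yaw 8.52 z [ 0.029 -0.019 -0.999] F [-0.26 -1.32 -0.09] w 0.000509018694013119
```

Call:
carry_out --steps '[[[-0.6,0.1,-0.4],0,1],[[-0.2,0,-0.3],0,1],[[0,0,-0.1],0,1],[[0,0,-0.1],0,1],[[0,0,-0.1],0,1]]'

```text
time: 27.3
position: [0.4851, 0.1617, 0.053]
tool_rot: [0.997, 0.074, 0.014, 0.011]
ft_force: [-0.6, 0.1, -0.6]
grip_width: 0.0007
```

Call:
carry_out --steps '[[[0,0,-0.1],0,1]]'

```text
time: 27.4
position: [0.4853, 0.1617, 0.052]
tool_rot: [0.997, 0.074, 0.014, 0.011]
ft_force: [-0.2, 0.3, -0.5]
grip_width: 0.0002
```

Call:
carry_out --steps '[[[0,0,-0.1],0,1]]'

```text
time: 27.5
position: [0.4854, 0.1617, 0.051]
tool_rot: [0.997, 0.074, 0.015, 0.011]
ft_force: [0.3, 0.1, -0.2]
grip_width: 0.0005
```

Call:
carry_out --steps '[[[0,0,-0.1],0,1]]'

```text
time: 27.6
position: [0.4855, 0.1617, 0.0501]
tool_rot: [0.997, 0.074, 0.015, 0.011]
ft_force: [-0.1, -0.4, 2.7]
grip_width: 0.0004
```

Call:
carry_out --steps '[[[0,0,-0.1],0,1]]'

```text
time: 27.7
position: [0.4855, 0.1617, 0.0498]
tool_rot: [0.997, 0.074, 0.015, 0.011]
ft_force: [-2.5, -0.5, 15.1]
grip_width: 0.0004
```

Call:
carry_out --steps '[[[0,0,-0.1],0,1]]'

```text
time: 27.8
position: [0.4855, 0.1617, 0.0498]
tool_rot: [0.997, 0.074, 0.015, 0.011]
ft_force: [-1.2, -0.2, 12.1]
grip_width: 0.0005
```

Call:
carry_out --steps '[[[0,0,-0.12],0,1]]'

```text
time: 27.9
position: [0.4855, 0.1617, 0.0498]
tool_rot: [0.997, 0.074, 0.015, 0.011]
ft_force: [-2.7, -0.5, 11.2]
grip_width: 0.0004
```

All four corners stop hard at the same height, 0.0498. One confirming pass over a and d.

Call:
carry_out --steps '[[[0,0,2],0,1],[[0,0,1],0,1],[[-0.4,2.6,0],0,1],[[-0.4,2.6,0],0,1],[[-0.4,2.3,0],0,1],[[0,0,0],0,1],[[0,0,-1],0,1],[[0,0,-0.8],0,1],[[0,0,0],0,1]]'

```text
time: 28.8
position: [0.4743, 0.2371, 0.0624]
tool_rot: [0.997, 0.073, 0.017, 0.011]
ft_force: [-0.3, -0.3, 0.9]
grip_width: 0.0004
```

```bash
python3 st.py
```

```text
28.8 [0.4743 0.2371 0.0624] yaw 8.35 z [ 0.035 -0.019 -0.999] F [-0.33 -0.32  0.91] w 0.0004009111499016
```

Call:
carry_out --steps '[[[0,0,-0.4],0,1],[[0,0,-0.3],0,1],[[0,0,-0.1],0,1],[[0,0,-0.1],0,1]]'

```text
time: 29.2
position: [0.4745, 0.2349, 0.0517]
tool_rot: [0.997, 0.071, 0.016, 0.011]
ft_force: [0.6, -0.4, 0.7]
grip_width: 0.0004
```

Call:
carry_out --steps '[[[0,0,-0.1],0,1]]'

```text
time: 29.3
position: [0.4746, 0.2348, 0.0506]
tool_rot: [0.997, 0.071, 0.016, 0.011]
ft_force: [-0.1, -0.5, 0.5]
grip_width: 0.0007
```

Call:
carry_out --steps '[[[0,0,-0.1],0,1]]'

```text
time: 29.4
position: [0.4747, 0.2347, 0.0499]
tool_rot: [0.997, 0.071, 0.016, 0.011]
ft_force: [-2.3, -0.9, 8.8]
grip_width: 0.0005
```

Call:
carry_out --steps '[[[0,0,-0.1],0,1]]'

```text
time: 29.5
position: [0.4746, 0.2347, 0.0498]
tool_rot: [0.997, 0.071, 0.016, 0.011]
ft_force: [-2.7, -1.5, 12.1]
grip_width: 0.0008
```

Call:
carry_out --steps '[[[0,0,-0.1],0,1]]'

```text
time: 29.6
position: [0.4746, 0.2348, 0.0499]
tool_rot: [0.997, 0.071, 0.016, 0.011]
ft_force: [-1.4, -0.8, 7.9]
grip_width: 0.0004
```

Call:
carry_out --steps '[[[0,0,-0.1],0,1]]'

```text
time: 29.7
position: [0.4746, 0.2348, 0.05]
tool_rot: [0.997, 0.071, 0.016, 0.011]
ft_force: [-0.8, -1.0, 6.4]
grip_width: 0.0003
```

Call:
carry_out --steps '[[[0,0,2],0,1],[[0,0,1],0,1],[[2.5,0.4,0],0,1],[[2.5,0.4,0],0,1],[[2.6,0.4,0],0,1],[[0,0,0],0,1],[[0,0,-1],0,1],[[0,0,-0.6],0,1],[[0,0,0],0,1]]'

```text
time: 30.6
position: [0.5488, 0.2469, 0.0647]
tool_rot: [0.997, 0.072, 0.015, 0.011]
ft_force: [-0.6, 0.2, -0.3]
grip_width: 0.0005
```

```bash
python3 st.py
```

```text
30.6 [0.5488 0.2469 0.0647] yaw 8.27 z [ 0.031 -0.021 -0.999] F [-0.62  0.23 -0.28] w 0.0005134158753695584
```

Call:
carry_out --steps '[[[0,0,-0.5],0,1],[[0,0,-0.4],0,1],[[0,0,-0.1],0,1],[[0,0,-0.1],0,1]]'

```text
time: 31.0
position: [0.5457, 0.2466, 0.0518]
tool_rot: [0.997, 0.072, 0.012, 0.012]
ft_force: [-0.1, 1.3, -0.3]
grip_width: 0.0009
```

Call:
carry_out --steps '[[[0,0,-0.1],0,1]]'

```text
time: 31.1
position: [0.5457, 0.2466, 0.0508]
tool_rot: [0.997, 0.072, 0.012, 0.012]
ft_force: [-0.3, 0.8, 0.1]
grip_width: 0.0005
```

Call:
carry_out --steps '[[[0,0,-0.1],0,1]]'

```text
time: 31.2
position: [0.5457, 0.2466, 0.05]
tool_rot: [0.997, 0.072, 0.013, 0.012]
ft_force: [-0.5, -0.8, 6.9]
grip_width: 0.0007
```

Call:
carry_out --steps '[[[0,0,-0.1],0,1]]'

```text
time: 31.3
position: [0.5458, 0.2466, 0.0499]
tool_rot: [0.997, 0.072, 0.013, 0.012]
ft_force: [-2.9, -0.1, 9.8]
grip_width: 0.0005
```

Call:
carry_out --steps '[[[0,0,-0.12],0,1]]'

```text
time: 31.4
position: [0.5457, 0.2466, 0.0499]
tool_rot: [0.997, 0.072, 0.013, 0.012]
ft_force: [-2.9, -0.6, 8.8]
grip_width: 0.0001
```

Call:
carry_out --steps '[[[0,0,-0.15],0,1]]'

```text
time: 31.5
position: [0.5458, 0.2467, 0.0499]
tool_rot: [0.997, 0.073, 0.013, 0.012]
ft_force: [-2.8, -0.5, 10.8]
grip_width: 0.0005
```

Call:
carry_out --steps '[[[0,0,2],0,1],[[0,0,3],0,1],[[0,0,4],0,1],[[0,3,4],0,1],[[-2,4,3],0,1],[[-2,4,0],0,1],[[-2,4,0],0,1],[[-2,4,0],0,1],[[-2,4,0],0,1],[[-2,4,0],0,1]]'

```text
time: 32.5
position: [0.4267, 0.5187, 0.2194]
tool_rot: [0.998, 0.066, 0.017, 0.009]
ft_force: [0.4, 0.6, 0.3]
grip_width: 0.0004
```

Call:
carry_out --steps '[[[-2,4,0],0,1],[[-2,3,0],0,1],[[0,0,0],0,1]]'

```text
time: 32.8
position: [0.3807, 0.5967, 0.2197]
tool_rot: [0.997, 0.069, 0.018, 0.007]
ft_force: [-0.2, 0.5, -0.2]
grip_width: 0.0007
```

```bash
python3 st.py
python3 - <<'E'
from rig import cams
from h import *
import cv2
s=cams.camera("scene");c=cams.camera("top")
im=np.zeros((400,800,3),np.uint8);b=crop(s,285,165,85,57,4.8);a=crop(c,148,172,82,70,4.7)
im[:b.shape[0],:b.shape[1]]=b;im[:a.shape[0],412:412+a.shape[1]]=a
cv2.imwrite("pics/p5.png",im)
E
```

```text
32.8 [0.3807 0.5967 0.2197] yaw 7.95 z [ 0.037 -0.012 -0.999] F [-0.18  0.5  -0.2 ] w 0.0007123392037979154
```

View pics/p5.png

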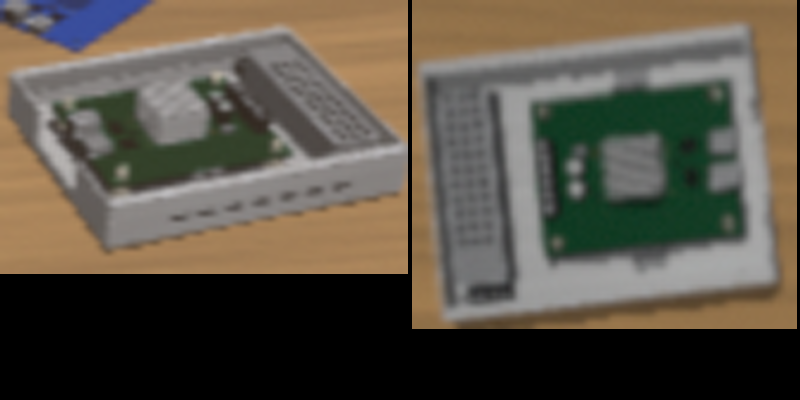

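The board is level on all four posts, with post tips showing in all four holes: c (716,95), b (728,222), a (558,243) and d (544,111) in the right-hand view. Its sockets are at the notch and the arm is clear. Handing in.

```bash
python3 -c "
from rig import robot
print(robot.hand_in())"
```

```text
the job is handed in; nothing more can be done
None
```

I took the green board with the heat sink from the mat and laid it on the four supports, sockets towards the notch. I pressed it home corner by corner, let go, moved the arm clear and handed in at about 33 s of the 67 s allowed.

**Last checks**
- **Corners:** all four stop hard at the same height (TCP z 0.0498 to 0.0499 m, so the underside is about 25.5 mm above the bench).
- **Clicks:** each corner was pressed to about 15 to 19 N. The force dropped and then rose steeply at a and c, and less clearly at b. Corner d showed no separate drop; it seems to have gone down with a, and then stopped hard at the same height.
- **Picture:** the last one shows the board level, post tips in all four holes and the arm away from it.

**What didn't agree or couldn't be checked**
- On the first presses, c and b stopped about 1 mm higher than a and d. A second pass over all four corners brought them to the same height.
- The press at a reached 17 to 19 N, a little over the suggested 14 to 16 N.
- I couldn't see the barbs' spring-out or the force between board and case directly; both are judged only from the wrist force and the heights.
- I took no full-bench picture at the end. The arm stayed above the other things and felt no knocks.

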